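Set the running clearance of a shaft brake

TASK

Set the running clearance of the small pedal brake on the bench. First press its pedal all the way down to the stop and let it spring back up, so that the shoe beds on the drum; then screw the knurled brass adjuster cap on top clockwise until it bottoms out, back it off a quarter turn, and finish with the gripper still holding the cap there so that it cannot creep. Leave the tools and containers round the brake where they are.

Things in the scene. Friction and masses are not known exactly. Their poses are not given: they have to be found in the camera images.
- brake_unit: blue-grey cast brake fixed to the bench, base plate 235 x 116 x 12 mm, x = -170 to +65 mm. Origin on the bench top under the cap's axis; x points from the pedal end to the drum, y left, z up. The bridge over the steel drum, under the cap, is 44 (x) by 80 mm (y), top 98 mm up (bolt heads 105 mm). Pulley and linkage stand out to y = -66 and +63 mm, lower than the bridge.
- pedal_pad (a point): centre of the top face of the black ribbed rubber pedal pad (43 mm along the unit's x, 49 mm along y), 75 mm in front of the pedal's hinge and 137 mm in front of the cap's axis. 47.5 mm above the bench when the pedal is up; it sinks about 19 mm to the stop, on an arc about the hinge pin, and follows the pedal.
- pedal (a joint): pedal angle in rad: 0 up (at rest), 0.25 down at its stop. A spring brings it back up; pressing on the pad takes about 4 N at the start and about 8 N at the stop.
- adjuster_cap: knurled brass cap above the bridge: diameter 36 mm, 24 mm tall, top 4 mm bevelled; a red index line on its top (pointing to the unit's -x when bottomed out). Origin on its upright axis at mid height, 128 mm above the bench when bottomed out. Turns with joint adjuster, rises 3 mm per turn unscrewed. Nothing higher than the bridge is beside it: grip it from above at any angle.
- adjuster (a joint): turn of the adjuster cap in rad: 0 bottomed out against the shoulder (a hard stop), growing as it is unscrewed (anticlockwise seen from above); it starts between 2.2 and 4.2. It turns with a slight friction of about 0.06 N m and stays where it is left.
- oil_bottle: bystander: needle oiler with a red cap, diameter 31 mm, 97 mm tall, standing left of the brake. Origin at the centre of its underside.
- jar_a: bystander: clear jar with a white screw lid, diameter 42 mm, 45 mm tall, left of the brake. Origin at the centre of its underside.
- hex_key_holder: bystander: red holder with black hex keys, 73 x 60 x 16 mm, left of the pedal. Origin at the centre of its underside.
- feeler_gauge: bystander: closed feeler gauge, 14 x 100 x 12 mm, lying right of the brake. Origin at the centre of its underside.
- screwdriver_blue: bystander: blue screwdriver, 18 x 130 x 18 mm, lying right of the pedal. Origin under its middle.

How it is judged (in metres and radians):
On the way, in this order (a step that is already met when the one before it is completed fails the run):
1. the pedal is pressed down to its stop (value of joint pedal above 0.225 rad), for 0.1 s.
2. with the pedal back up, the adjuster cap is screwed down until it bottoms out (value of joint adjuster below 0.08 rad and value of joint pedal below 0.05 rad), for 0.1 s.
At the end, for the whole second after the job is handed in: The adjuster cap stands still a quarter turn (1.57 rad, within 0.3 rad) back from its bottom stop, the pedal is up (under 0.05 rad), and the gripper still grips the cap between its fingers (contact force over 2 N, grasp point within 30 mm of the cap's middle) (value of joint adjuster between 1.27 and 1.87 rad and value of joint pedal below 0.05 rad and contact force between the fingers and adjuster_cap above 2 N and distance between the grasp point and adjuster_cap below 0.03 m and velocity of joint adjuster between -0.1 and 0.1 rad/s); the arm keeps its last pose, push and grip.
It fails at once if the oil bottle is shoved more than 30 mm or tipped over (distance of oil_bottle from where it was at the start of the episode above 0.03 m or angle between oil_bottle's own z axis and vertical above 0.5 rad).
It fails at once if the jar is shoved more than 30 mm or tipped over (distance of jar_a from where it was at the start of the episode above 0.03 m or angle between jar_a's own z axis and vertical above 0.5 rad).
It fails at once if the hex key holder is shoved more than 30 mm or tipped over (distance of hex_key_holder from where it was at the start of the episode above 0.03 m or angle between hex_key_holder's own z axis and vertical above 0.5 rad).
It fails at once if the feeler gauge is shoved more than 30 mm or tipped over (distance of feeler_gauge from where it was at the start of the episode above 0.03 m or angle between feeler_gauge's own z axis and vertical above 0.5 rad).
It fails at once if the blue screwdriver is shoved more than 30 mm or tipped over (distance of screwdriver_blue from where it was at the start of the episode above 0.03 m or angle between screwdriver_blue's own z axis and vertical above 0.5 rad).
It also fails if it takes over 72 s, if anything falls off the work surface, if the arm or the gripper's body presses on something with over 40 N, if the wrist force passes 120 N, or if a joint passes its speed limit or range.

ROBOT

A 6-joint arm with a two-finger parallel gripper is mounted at the origin on a cart in front of the work surface, level with it; the furniture and walls round the work are solid. World frame = base frame: x ahead of the robot, y to its left, z up, the work surface at z = 0. Lengths are in m, angles in degrees, forces in N, time in s.
With the tool pointing down it reaches from about 0.375 to 0.9 m from the base axis. Payload 3.1 kg.
Tool frame: the origin (TCP) lies on the centre line of the jaws, within the pads' length; the fingertips stand 25 mm ahead of it and the grasp point (between the pads) lies 6 mm ahead of it; z points along the fingers, y is the line along which they close (so a half turn about z gives the same grasp; the last joint's range is limited). The gripper opens to 87 mm and grips with 3 to 60 N. Pads are 19 mm wide; open, the fingers measure 117 mm over their backs; the gripper's body (75 mm by 190 mm) begins 51 mm behind the grasp point.
Start: joints at [63.913, 30.224, 82.088, -0, 67.689, -10.227], TCP at [0.171, 0.601, 0.214] pointing down, gripper open.
Joint ranges: [-176.69, 176.69], [-43.24, 126.21], [12.49, 139.97], [-82, 262], [0, 151.66], [-163.58, 163.58]. Speed limits (degrees/s): [159.86, 159.86, 180, 180, 180, 180].

INTERFACE

Orientations are given as a 3x3 rotation matrix whose columns are the frame's x, y, z axes.
In Python, from rig import * gives the robot as it stands.
- The arm moves only by the tool step_arm, never from a script. Its argument "steps" is a list of rows, each a list of 7 numbers: the shift along the tool's x, y, z normalised to -1 to 1, where 1 is 0.3 m, then the turn, a rotation vector about the tool's x, y, z normalised to -1 to 1, where 1 is 45 degrees, then the gripper's target within -1 to 1 (shut at 1, half-way at 0, fully open at -1). A call has 1 to 8 rows; each row is the pose to reach, as a shift and turn from the pose commanded when the call began, along the tool's axes at that moment; what a row does not reach only later rows make up. A row lasts 1/12 s, in which the tool goes at most 41.7 mm and 7.16 degrees, less where a joint would pass 70% of its speed; a pose out of reach is approached as far as the arm can. A call with a number of a shift or a turn outside -1 to 1 is refused whole. A call with a gripper value outside its range is refused whole. The fingers move at their own pace and stop on an object; the grip force is fixed at half the most. Time passes only in rows, so rows that repeat a pose let the fingers close. It gives the time, the measured TCP pose, the force, the opening and the grip force at its end, in the units of the state.
- read_state(): the state, without advancing time (a new reading comes with each control period).
- capture(name): name is "scene" or "top"; returns a dict with "image" (384x512x3 uint8, red, green, blue), "vertical_fov" (degrees; the focal length in pixels is half the picture's height over the tangent of half this angle, whatever the lens; pixels are square), "cx", "cy" (the principal point, pixels), "world_from_camera" (4x4, takes a point from camera to world coordinates). Camera axes: x right, y down, z forward; pixel columns grow to the right and rows downward; lengths in m; the calibration is good to about 2 mm. A picture is of the moment at which its call begins. There is no depth.
- hand_in(): hands the job in; it is judged then, once.
The state is a dict: "time_s": time; "joint_positions": joint angles; "qvel": joint speeds; "tau": joint torques, N m; "position": TCP position; "tcp_rot": TCP orientation; "force": force on the tool from outside, world axes, zero at the start; "moment": the same for the moment, N m; "opening": opening from 0.0 (shut) to 1.0 (fully open); "grasp_force": force on a finger pad.
Only numpy, scipy, OpenCV 4.12 (cv2) and the standard library are available. Lean on these libraries where they do the work, as an engineer would, in place of code of your own. Each camera call takes 0.05 s, during which the arm holds its last target. There are 200 camera calls.

## Working session

There is one attempt and no reset: what is moved stays moved. The work goes in short steps, Python scripts to look and compute and a tool call to move; the robot and the scene stay as the last step left them, time stands still between calls to the robot, and variables do not carry over. Pictures are saved under pics/ and viewed, at most 10 in all, crops included, and the job is handed in when it is done.

Besides the shell and the picture viewer there is one more tool, called after "Emit:" by a JSON object that holds its "api" and its "payload", one argument or row to a line. step_arm: Moves the arm, as the interface text tells. Scaled input: -1 to 1 covers 0.3 m each way for a shift and 45 degrees each way for a turn. Its arguments: {"type":"object","properties":{"steps":{"type":"array"}},"required":["steps"]}

```bash
mkdir -p pics
cat > h.py <<'E'
from rig import *
import numpy as np, cv2
def save(n,f):
    c=capture(n); cv2.imwrite(f,c["image"][:,:,::-1]); np.savez(f[:-4]+".npz",T=c["world_from_camera"],p=[c["vertical_fov"],c["cx"],c["cy"]]); return c
def ray(f,u,v,z):
    d=np.load(f[:-4]+".npz");T=d["T"];fv,cx,cy=d["p"];F=192/np.tan(np.radians(fv/2))
    r=T[:3,:3]@np.array([(u-cx)/F,(v-cy)/F,1]);o=T[:3,3];return o+r*(z-o[2])/r[2]
def proj(f,P):
    d=np.load(f[:-4]+".npz");T=np.linalg.inv(d["T"]);fv,cx,cy=d["p"];F=192/np.tan(np.radians(fv/2))
    q=T[:3,:3]@np.array(P)+T[:3,3];return q[:2]/q[2]*F+[cx,cy]
E
python3 - <<'E'
from h import *
a=save("scene","pics/s1.png");b=save("top","pics/t1.png")
A=cv2.imread("pics/t1.png");cv2.imwrite("pics/t1b.png",cv2.resize(A,(800,600),interpolation=2))
print(a["world_from_camera"],b["world_from_camera"],a["vertical_fov"],b["vertical_fov"])
s=read_state();print(s)
E
```

```text
[[ 0.51587088 -0.59034442  0.62078233 -0.13135417]
 [-0.85658579 -0.34552486  0.3832406  -0.3617898 ]
 [-0.01174822 -0.72945598 -0.68392686  0.84612616]
 [ 0.          0.          0.          1.        ]] [[-0.01050694 -0.9819407   0.18889695  0.41419074]
 [-0.9997351   0.01418422  0.01812576  0.05939588]
 [-0.02047778 -0.18865646 -0.98182962  0.96436705]
 [ 0.          0.          0.          1.        ]] 44.770513092251704 51.10258969107433
{'time_s': 0.1, 'joint_positions': array([ 6.39122911e+01,  3.02753429e+01,  8.21494588e+01,  3.60193762e-04,
        6.76896066e+01, -1.02291337e+01]), 'qvel': array([ 0.04162004, -0.05053918, -0.20909624,  0.00428659,  0.07782678,
       -0.14203145]), 'tau': array([ 2.64656956e-04, -4.40985954e+01, -1.77150947e+01,  6.35034358e-02,
        5.34479634e-02, -5.76436469e-05]), 'position': array([0.17047436, 0.60059279, 0.21314895]), 'tcp_rot': array([[-9.61938317e-01,  2.73265243e-01, -8.83308910e-04],
       [ 2.73266433e-01,  9.61936718e-01, -1.79081156e-03],
       [ 3.60320716e-04, -1.96402894e-03, -9.99998006e-01]]), 'force': array([ 0.74528749,  0.18370804, -0.66954634]), 'moment': array([ 0.08803147, -0.0331318 ,  0.03107521]), 'grasp_force': 0.0, 'opening': 0.9990069956791606}
```

View pics/t1b.png

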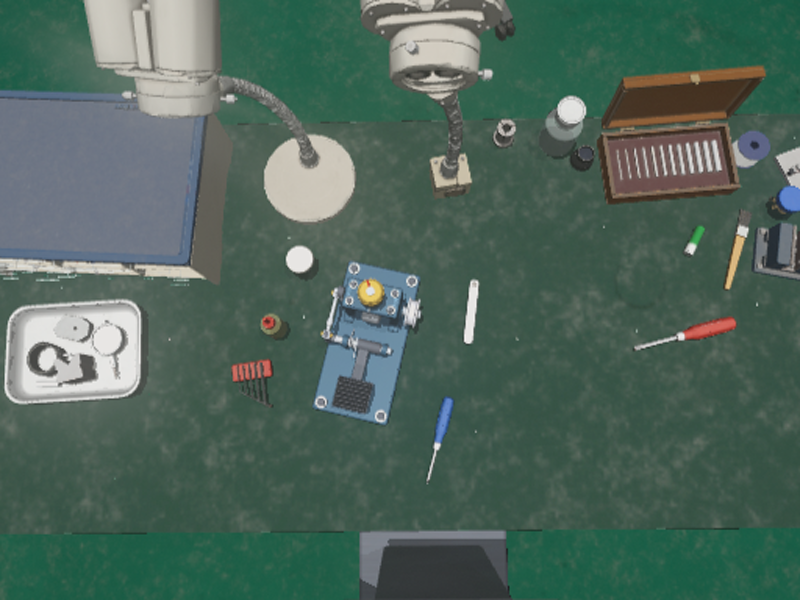

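View pics/s1.png

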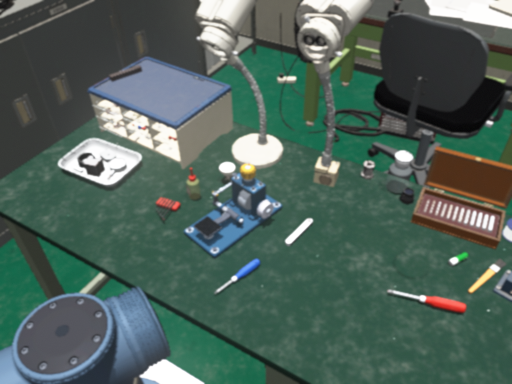

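The top view shows the brake upright in the picture: cap near (371,291) and pad near (355,394) in the 800-px version. The oiler and jar are to its left, the gauge and screwdriver to its right. I'll enlarge the crop next.

Run:
```python
from h import *
A=cv2.imread("pics/t1.png")[160:280,190:290];cv2.imwrite("pics/t1c.png",cv2.resize(A,(500,600),interpolation=2))
```

```text
(no output)
```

View pics/t1c.png

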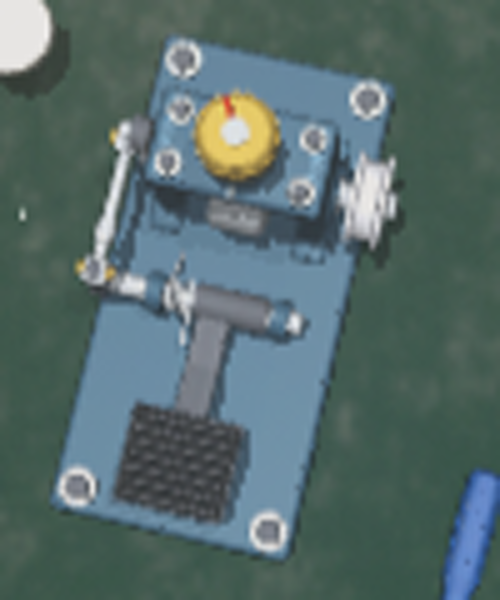

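The crop shows the cap top centre at (237,133), with its red line pointing up and slightly left at (227,104). The pad centre is at (182,462). The base corners are at (168,38), (395,88), (290,558) and (52,505).

Run:
```python
from h import *
f="pics/t1.png"
R=lambda u,v,z:ray(f,u/5+190-.4,v/5+160-.4,z)
cap=R(237,133,.1415);pad=R(182,462,.0475)
C=[R(*p,.012) for p in [(168,38),(395,88),(290,558),(52,505)]]
print(cap,pad,np.linalg.norm((cap-pad)[:2]))
ax=C[0]+C[1]-C[2]-C[3];th=np.arctan2(ax[1],ax[0]);print("yaw",np.degrees(th),[np.linalg.norm(C[i]-C[i-1]) for i in range(4)])
d=cap-pad;print("yaw2",np.degrees(np.arctan2(d[1],d[0])))
x=np.array([np.cos(th),np.sin(th)]);c=np.mean(C,0)[:2]
print("origin from base",c+x*.0525,"pad",c+x*(.0525-.137))
l=R(227,104,.1415)-cap;print("index ang rel -x",np.degrees(np.arctan2(l[1],l[0])-th)-180)
for n,p in dict(bottle=(271,320),jar=(300,260),lampbase=(450,175),driver=(440,430)).items(): print(n,ray(f,p[0]*.64,p[1]*.64,.05 if n!='driver' else .01))
```

```text
[0.57951133 0.10493156 0.1415    ] [0.4470747  0.13557619 0.0475    ] 0.13593584627646588
yaw -13.416579646943266 [np.float64(0.2306281553943245), np.float64(0.11362144252638547), np.float64(0.22922362994046466), np.float64(0.11416690616901748)]
yaw2 -13.028431923146728
origin from base [0.57928086 0.10496407] pad [0.44601976 0.13675209]
index ang rel -x -148.16083632144526
bottle [0.55620267 0.25717711 0.05      ]
jar [0.64693367 0.21574833 0.05      ]
lampbase [ 0.77795787 -0.01334208  0.05      ]
driver [0.39372318 0.00936286 0.01      ]
```

Emit:
{"api": "step_arm", "payload": {
  "steps": [
    [-0.654,-0.62,0,0,0,0,1],
    [-0.654,-0.62,0,0,0,0,1],
    [-0.654,-0.62,0,0,0,0,1],
    [-0.654,-0.62,0,0,0,0,1],
    [-0.654,-0.62,0,0,0,0,1],
    [-0.654,-0.62,0,0,0,0,1],
    [-0.654,-0.62,0,0,0,0,1],
    [-0.654,-0.62,0,0,0,0,1]
  ]
}}

```text
time_s: 0.77
position: [0.3101, 0.3652, 0.2138]
tcp_rot: [[-0.961, 0.278, -0.0], [0.278, 0.961, -0.002], [-0.0, -0.002, -1.0]]
force: [-0.6, -0.1, 0.1]
opening: 0.483
grasp_force: 0.0
```

Emit:
{"api": "step_arm", "payload": {
  "steps": [
    [-0.654,-0.62,0.2,0,0,0,1],
    [-0.654,-0.62,0.2,0,0,0,1],
    [-0.654,-0.62,0.2,0,0,0,1],
    [-0.654,-0.62,0.2,0,0,0,1],
    [-0.654,-0.62,0.2,0,0,0,1],
    [-0.654,-0.62,0.2,0,0,0,1],
    [-0.654,-0.62,0.2,0,0,0,1],
    [-0.654,-0.62,0.2,0,0,0,1]
  ]
}}

```text
time_s: 1.43
position: [0.4499, 0.1331, 0.153]
tcp_rot: [[-0.961, 0.278, 0.002], [0.278, 0.961, -0.001], [-0.002, -0.0, -1.0]]
force: [0.7, -0.6, -0.1]
opening: 0.008
grasp_force: 0.0
```

Run:
```python
from h import *
s=read_state();print(s['time_s'],s['position'],s['tcp_rot'],s['force'],s['opening'],s['joint_positions'])
print(s['tcp_rot'].T@(np.array([.4465,.136,.10])-s['position'])/.3)
save("scene","pics/s2.png")
A=cv2.imread("pics/s2.png")[100:300,150:350];cv2.imwrite("pics/s2c.png",cv2.resize(A,(600,600),interpolation=2))
```

```text
1.4333 [0.44990322 0.13313793 0.15302995] [[-9.60608875e-01  2.77899679e-01  1.53551703e-03]
 [ 2.77898729e-01  9.60610040e-01 -8.04637253e-04]
 [-1.69864151e-03 -3.46223454e-04 -9.99998497e-01]] [ 0.65583969 -0.63138555 -0.13427939] 0.007648598446573908 [ 2.83487106e+00  2.38464182e+01  1.07655759e+02 -6.73812408e-02
  4.84122519e+01 -7.09855662e+01]
[0.01384869 0.00607314 0.17674114]
```

View pics/s2c.png

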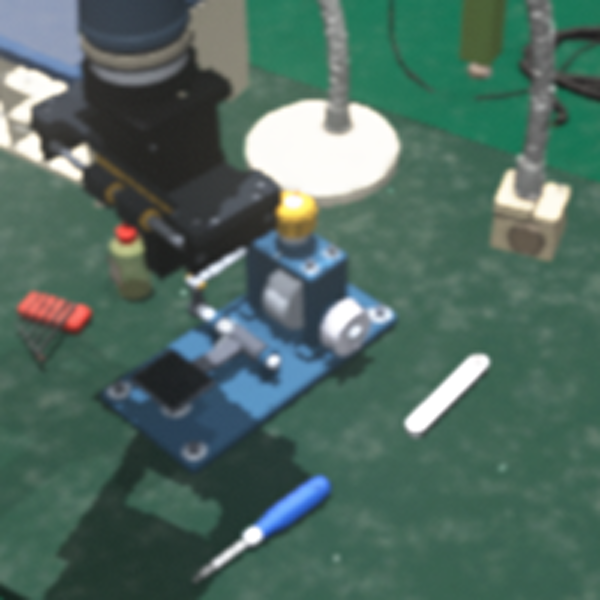

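The picture shows the gripper above and behind the pad, with the pad at crop (175,375). I'll check that against the projection.

Run:
```python
from h import *
f="pics/s2.png"
for P in [(.45,.133,.153),(.45,.133,.128),(.45,.133,.20),(.4465,.136,.0475),(.579,.105,.1415)]: print(P,(proj(f,P)-[150,100])*3)
```

```text
(0.45, 0.133, 0.153) [166.44279982 274.80748645]
(0.45, 0.133, 0.128) [169.43124517 299.48275826]
(0.45, 0.133, 0.2) [160.54575042 226.11618375]
(0.4465, 0.136, 0.0475) [172.70011327 375.10536701]
(0.579, 0.105, 0.1415) [292.60304581 201.89048339]
```

Emit:
{"api": "step_arm", "payload": {
  "steps": [
    [0.014,0.006,0.1,0,0,0,1],
    [0.014,0.006,0.2,0,0,0,1],
    [0.014,0.006,0.25,0,0,0,1],
    [0.014,0.006,0.25,0,0,0,1],
    [0.014,0.006,0.25,0,0,0,1]
  ]
}}

```text
time_s: 1.9
position: [0.4419, 0.1404, 0.0787]
tcp_rot: [[-0.962, 0.272, -0.002], [0.272, 0.962, 0.0], [0.002, -0.0, -1.0]]
force: [-0.3, 0.4, 0.9]
opening: 0.006
grasp_force: 0.0
```

Emit:
{"api": "step_arm", "payload": {
  "steps": [
    [0,0,0.02,0,0,0,1],
    [0,0,0.04,0,0,0,1],
    [0,0,0.06,0,0,0,1],
    [0,0,0.07,0,0,0,1],
    [0,0,0.07,0,0,0,1]
  ]
}}

```text
time_s: 2.32
position: [0.4428, 0.139, 0.0577]
tcp_rot: [[-0.962, 0.273, -0.001], [0.273, 0.962, -0.0], [0.001, -0.0, -1.0]]
force: [0.1, 0.3, -0.6]
opening: 0.004
grasp_force: 0.0
```

Run:
```python
from h import *
s=read_state();print(s['force'],s['moment'],s['position'])
save("scene","pics/s3.png")
A=cv2.imread("pics/s3.png")[160:260,160:290];cv2.imwrite("pics/s3c.png",cv2.resize(A,(780,600),interpolation=2))
print((proj("pics/s3.png",s['position']-[0,0,.025])-[160,160])*6)
```

```text
[ 0.07282302  0.25906705 -0.55175868] [-0.00333029  0.00542318 -0.02640182] [0.44275919 0.13900273 0.05767785]
[276.90624839 419.11303519]
```

View pics/s3c.png

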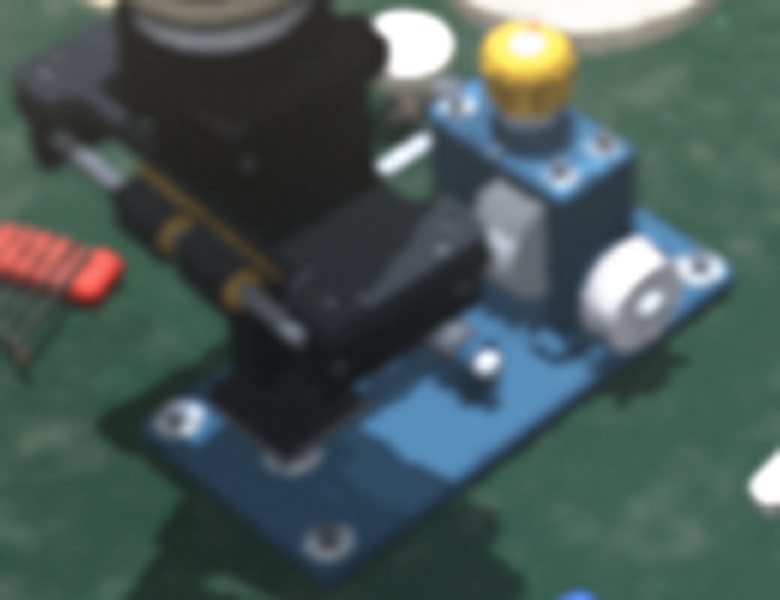

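The fingers are on or just over the pad, which is at crop (290,410), but the force reads about zero. I'll keep going down in small steps.

Emit:
{"api": "step_arm", "payload": {
  "steps": [
    [0,0,0.01,0,0,0,1],
    [0,0,0.014,0,0,0,1],
    [0,0,0.014,0,0,0,1]
  ]
}}

```text
time_s: 2.62
position: [0.443, 0.1389, 0.0537]
tcp_rot: [[-0.962, 0.274, -0.0], [0.274, 0.962, -0.0], [0.0, -0.0, -1.0]]
force: [0.6, 0.3, 0.0]
opening: 0.006
grasp_force: 0.0
```

Run:
```python
from h import *
s=read_state();print(s['force'],s['moment'],s['position'],s['tau'])
save("scene","pics/s4.png")
a=cv2.imread("pics/s2.png")[190:260,170:260];b=cv2.imread("pics/s4.png")[190:260,170:260]
cv2.imwrite("pics/s4c.png",cv2.convertScaleAbs(cv2.resize(np.hstack([a,b]),(800,311),interpolation=2),alpha=2))
```

```text
[0.59809546 0.25376646 0.04185791] [ 0.03154176 -0.00987569  0.04966809] [0.44296474 0.1389277  0.05369987] [-1.07458697e-02 -3.60292804e+01 -6.47395805e+00 -5.04288735e-03
  5.66402636e-02  1.22323986e-04]
```

View pics/s4c.png

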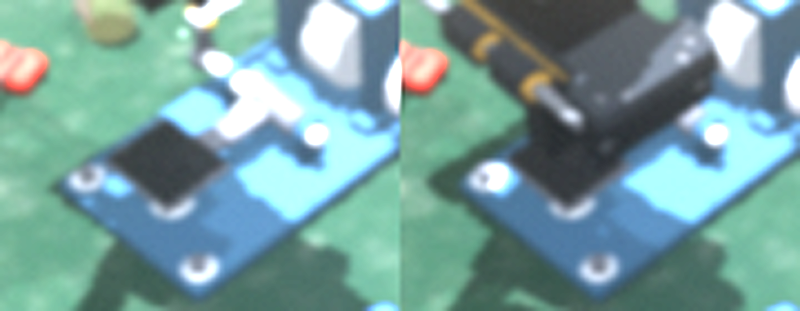

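Emit:
{"api": "step_arm", "payload": {
  "steps": [
    [0,0,0.01,0,0,0,1],
    [0,0,0.014,0,0,0,1],
    [0,0,0.014,0,0,0,1]
  ]
}}

```text
time_s: 2.92
position: [0.4428, 0.139, 0.0494]
tcp_rot: [[-0.962, 0.273, -0.001], [0.273, 0.962, -0.0], [0.001, -0.0, -1.0]]
force: [0.7, 0.8, 0.1]
opening: 0.01
grasp_force: 0.0
```

Run:
```python
from h import *
s=read_state();print(s['force'],s['position'])
save("scene","pics/s5.png")
L=lambda f:np.clip(cv2.imread(f)[195:245,185:245].astype(float)*5-60,0,255)
cv2.imwrite("pics/s5c.png",cv2.resize(np.hstack([L("pics/s2.png"),L("pics/s5.png")]),(800,333),interpolation=2))
```

```text
[0.72959064 0.7622297  0.14868117] [0.4428026  0.13896829 0.0493642 ][ WARN:0@0.709] global loadsave.cpp:1063 imwrite_ Unsupported depth image for selected encoder is fallbacked to CV_8U.
```

View pics/s5c.png

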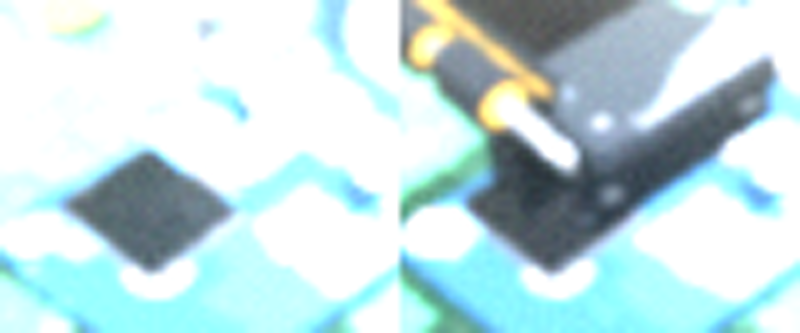

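The pad has not moved: its lower corner is at (150,270) in one picture and (550,270) in the other. I'll check where the gripper's body should appear by the kinematics.

Run:
```python
from h import *
s=read_state();p=s['position'];R=s['tcp_rot'];f="pics/s5.png"
k=lambda P:np.round((proj(f,P)-[185,195])*6.667+[400,0])
for n,o in dict(tip=(0,0,.025),tipL=(0,.015,.025),tipR=(0,-.015,.025),tcp=(0,0,0)).items(): print(n,k(p+R@o))
for x in(-.0375,.0375):
  for y in(-.095,.095): print("body",x,y,k(p+R@[x,y,-.045]))
print("pad",[k((.4465+a*.973+b*.23,.136-a*.23+b*.973,.0475)) for a,b in((.0215,.0245),(.0215,-.0245),(-.0215,-.0245),(-.0215,.0245))])
save("top","pics/t5.png");A=cv2.imread("pics/t5.png")[160:280,190:290];B=np.clip(A*2.,0,255).astype('uint8')
cv2.imwrite("pics/t5c.png",cv2.resize(B,(500,600),interpolation=2))
k=lambda P:np.round((proj("pics/t5.png",P)-[190,160])*5)
print("top tip",k(p+R@[0,0,.025]),[k(p+R@[x,y,-.045]) for x in(-.0375,.0375) for y in(-.095,.095)])
```

```text
tip [543. 248.]
tipL [517. 225.]
tipR [570. 270.]
tcp [537. 200.]
body -0.0375 -0.095 [792. 201.]
body -0.0375 0.095 [445. -75.]
body 0.0375 -0.095 [617. 319.]
body 0.0375 0.095 [274.  23.]
pad [array([551., 134.]), array([642., 203.]), array([550., 269.]), array([459., 197.])]
top tip [177. 471.] [array([400., 440.]), array([-23., 324.]), array([354., 613.]), array([-74., 493.])]
```

View pics/t5c.png

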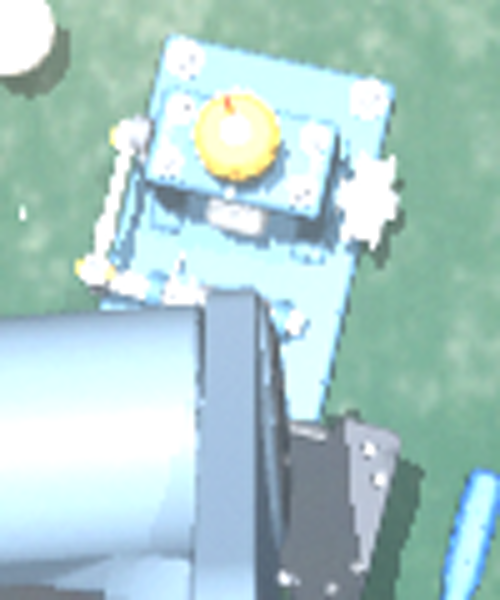

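In the scene view the gripper sits about 20 mm higher than predicted, though its xy matches the top view. I'll find the real contact by force.

Emit:
{"api": "step_arm", "payload": {
  "steps": [
    [0,0,0.01,0,0,0,1],
    [0,0,0.014,0,0,0,1],
    [0,0,0.014,0,0,0,1]
  ]
}}

```text
time_s: 3.27
position: [0.4428, 0.139, 0.0452]
tcp_rot: [[-0.962, 0.273, -0.001], [0.273, 0.962, -0.0], [0.001, -0.0, -1.0]]
force: [0.4, 1.4, -0.7]
opening: 0.009
grasp_force: 0.0
```

Emit:
{"api": "step_arm", "payload": {
  "steps": [
    [0,0,0.01,0,0,0,1],
    [0,0,0.01,0,0,0,1],
    [0,0,0.01,0,0,0,1]
  ]
}}

```text
time_s: 3.52
position: [0.4429, 0.139, 0.0423]
tcp_rot: [[-0.962, 0.273, -0.0], [0.273, 0.962, -0.0], [0.0, -0.0, -1.0]]
force: [-0.4, 1.2, -0.4]
opening: 0.004
grasp_force: 0.0
```

Emit:
{"api": "step_arm", "payload": {
  "steps": [
    [0,0,0.01,0,0,0,1],
    [0,0,0.01,0,0,0,1],
    [0,0,0.01,0,0,0,1]
  ]
}}

```text
time_s: 3.77
position: [0.4429, 0.139, 0.0393]
tcp_rot: [[-0.962, 0.273, -0.0], [0.273, 0.962, -0.0], [0.0, -0.0, -1.0]]
force: [0.2, -0.0, 0.0]
opening: 0.007
grasp_force: 0.0
```

Run:
```python
from h import *
s=read_state();print(s['position'],s['force'],s['joint_positions'])
save("scene","pics/s6.png")
for f in ["s2","s5","s6"]:
    g=cv2.cvtColor(cv2.imread(f"pics/{f}.png"),6)
    print(f);print(g[205:240:2,207].tolist(), g[226,192:225].tolist())
L=lambda f:np.clip(cv2.imread(f)[175:245,170:250].astype(float)*4-40,0,255).astype('uint8')
cv2.imwrite("pics/s6c.png",cv2.resize(np.hstack([L("pics/s5.png"),L("pics/s6.png")]),(800,350),interpolation=2))
```

```text
[0.44286903 0.13898293 0.03928359] [ 0.23801254 -0.00335893  0.04668209] [ 3.58766595e+00  3.63005885e+01  1.12875971e+02 -8.08584013e-04
  3.08475243e+01 -7.05509878e+01]
s2
[97, 95, 90, 84, 96, 114, 54, 34, 32, 34, 33, 33, 32, 33, 31, 43, 82, 78] [66, 60, 52, 44, 37, 34, 33, 33, 33, 33, 33, 34, 32, 33, 33, 35, 33, 34, 34, 34, 36, 37, 37, 37, 36, 37, 39, 46, 55, 63, 64, 68, 76]
s5
[42, 42, 44, 32, 46, 73, 93, 39, 23, 24, 28, 30, 29, 29, 28, 40, 79, 73] [101, 87, 62, 43, 33, 30, 30, 30, 30, 30, 29, 26, 26, 26, 29, 29, 30, 31, 29, 28, 27, 26, 26, 27, 26, 26, 26, 33, 42, 53, 58, 64, 72]
s6
[32, 40, 41, 51, 38, 32, 60, 76, 52, 27, 23, 25, 29, 30, 29, 39, 78, 73] [101, 88, 63, 43, 34, 30, 31, 29, 27, 28, 28, 24, 24, 23, 24, 25, 25, 27, 27, 28, 25, 24, 25, 28, 34, 36, 33, 28, 26, 26, 27, 34, 47]
```

View pics/s6c.png

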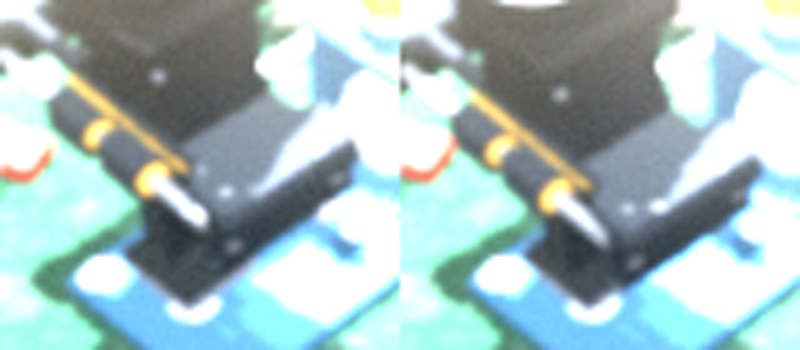

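The pad is still unmoved: its lower edge stays at column 207, row about 236. The footprint matches the top view, so the tip is simply higher than its stated z. I'll keep descending by feel.

Emit:
{"api": "step_arm", "payload": {
  "steps": [
    [0,0,0.01,0,0,0,1],
    [0,0,0.01,0,0,0,1],
    [0,0,0.01,0,0,0,1]
  ]
}}

```text
time_s: 4.07
position: [0.443, 0.1391, 0.0365]
tcp_rot: [[-0.962, 0.273, -0.0], [0.273, 0.962, 0.0], [0.0, 0.0, -1.0]]
force: [-0.0, 0.1, 3.2]
opening: 0.003
grasp_force: 1.5
```

Emit:
{"api": "step_arm", "payload": {
  "steps": [
    [0,0,0.01,0,0,0,1],
    [0,0,0.01,0,0,0,1],
    [0,0,0.01,0,0,0,1]
  ]
}}

```text
time_s: 4.32
position: [0.4425, 0.1391, 0.0334]
tcp_rot: [[-0.962, 0.273, -0.001], [0.273, 0.962, 0.0], [0.001, -0.0, -1.0]]
force: [-0.9, 1.9, 4.3]
opening: 0.003
grasp_force: 2.0
```

Emit:
{"api": "step_arm", "payload": {
  "steps": [
    [0,0,0.01,0,0,0,1],
    [0,0,0.01,0,0,0,1],
    [0,0,0.01,0,0,0,1]
  ]
}}

```text
time_s: 4.57
position: [0.4423, 0.1391, 0.0304]
tcp_rot: [[-0.962, 0.273, -0.002], [0.273, 0.962, 0.0], [0.001, -0.0, -1.0]]
force: [-3.8, 1.4, 5.4]
opening: 0.005
grasp_force: 2.6
```

Emit:
{"api": "step_arm", "payload": {
  "steps": [
    [0,0,0.01,0,0,0,1],
    [0,0,0.01,0,0,0,1],
    [0,0,0.01,0,0,0,1]
  ]
}}

```text
time_s: 4.82
position: [0.442, 0.1392, 0.0274]
tcp_rot: [[-0.962, 0.273, -0.002], [0.273, 0.962, 0.0], [0.002, -0.0, -1.0]]
force: [-3.7, 3.6, 5.9]
opening: 0.004
grasp_force: 3.0
```

Contact came at a TCP z of about 0.037, so the tip really stands about 35 mm higher than stated. I'll press on to the stop.

Emit:
{"api": "step_arm", "payload": {
  "steps": [
    [0,0,0.01,0,0,0,1],
    [0,0,0.02,0,0,0,1],
    [0,0,0.02,0,0,0,1]
  ]
}}

```text
time_s: 5.07
position: [0.442, 0.1392, 0.0214]
tcp_rot: [[-0.962, 0.273, -0.002], [0.273, 0.962, 0.0], [0.002, -0.0, -1.0]]
force: [-3.8, 3.9, 7.5]
opening: 0.005
grasp_force: 3.8
```

Emit:
{"api": "step_arm", "payload": {
  "steps": [
    [0,0,0.01,0,0,0,1],
    [0,0,0.01,0,0,0,1]
  ]
}}

```text
time_s: 5.23
position: [0.4421, 0.1392, 0.02]
tcp_rot: [[-0.962, 0.273, -0.001], [0.273, 0.962, 0.0], [0.001, -0.0, -1.0]]
force: [-5.3, 2.5, 22.0]
opening: 0.002
grasp_force: 11.0
```

Emit:
{"api": "step_arm", "payload": {
  "steps": [
    [0,0,0.007,0,0,0,1],
    [0,0,0.007,0,0,0,1]
  ]
}}

```text
time_s: 5.4
position: [0.4421, 0.1393, 0.0196]
tcp_rot: [[-0.962, 0.273, 0.001], [0.273, 0.962, 0.0], [-0.0, 0.0, -1.0]]
force: [-9.0, 2.4, 38.5]
opening: 0.007
grasp_force: 19.7
```

The stop has been reached: 38 N at z 0.0196, a travel of about 18 mm. I'll lift off and open the gripper.

Emit:
{"api": "step_arm", "payload": {
  "steps": [
    [0,0,-0.05,0,0,0,1],
    [0,0,-0.1,0,0,0,1],
    [0,0,-0.24,0,0,0,1],
    [0,0,-0.38,0,0,0,1],
    [0,0,-0.53,0,0,0,-1],
    [0,0,-0.53,0,0,0,-1],
    [0,0,-0.53,0,0,0,-1]
  ]
}}

```text
time_s: 5.98
position: [0.4462, 0.1389, 0.1782]
tcp_rot: [[-0.962, 0.273, 0.009], [0.273, 0.962, 0.0], [-0.009, 0.003, -1.0]]
force: [-0.5, 0.1, -0.3]
opening: 0.155
grasp_force: 0.0
```

Run:
```python
from h import *
s=read_state();print(s['position'],s['force'],s['opening'])
save("scene","pics/s7.png");g=cv2.cvtColor(cv2.imread("pics/s7.png"),6);print(g[205:240:2,207].tolist())
R=s['tcp_rot'];print(R,R.T@(np.array([.579,.105,.175])-s['position'])/.3)
```

```text
[0.4461542  0.13888903 0.17821059] [-0.52312529  0.13852327 -0.33237903] 0.15464766023191337
[102, 101, 95, 89, 99, 123, 61, 36, 37, 39, 38, 36, 35, 36, 35, 45, 88, 82]
[[-9.61917986e-01  2.73174681e-01  9.45424353e-03]
 [ 2.73187093e-01  9.61960920e-01  2.23652131e-05]
 [-9.08850320e-03  2.60429081e-03 -9.99955307e-01]] [-0.45671878  0.01227276  0.01488549]
```

The pedal is back up, since the pad profile matches the one before pressing. Next I'll move over the cap and pre-turn anticlockwise.

Emit:
{"api": "step_arm", "payload": {
  "steps": [
    [-0.457,0.012,0,0,0,-1,-1],
    [-0.457,0.012,0,0,0,-1,-1],
    [-0.457,0.012,0,0,0,-1,-1],
    [-0.457,0.012,0,0,0,-1,-1],
    [-0.457,0.012,0,0,0,-1,-1],
    [-0.457,0.012,0,0,0,-1,-1],
    [-0.457,0.012,0,0,0,-1,-1],
    [-0.457,0.012,0,0,0,-1,-1]
  ]
}}

```text
time_s: 6.7
position: [0.5746, 0.1046, 0.1721]
tcp_rot: [[-0.873, -0.487, -0.005], [-0.487, 0.873, -0.0], [0.005, 0.002, -1.0]]
force: [-0.6, 0.3, -0.3]
opening: 0.801
grasp_force: 0.0
```

Emit:
{"api": "step_arm", "payload": {
  "steps": [
    [0,0,0,0,0,-0.556,-1],
    [0,0,0,0,0,-0.556,-1],
    [0,0,0,0,0,-0.556,-1],
    [0,0,0,0,0,-0.556,-1],
    [0,0,0,0,0,-0.556,-1],
    [0,0,0,0,0,-0.556,-1],
    [0,0,0,0,0,-0.556,-1],
    [0,0,0,0,0,-0.556,-1]
  ]
}}

```text
time_s: 7.37
position: [0.5756, 0.105, 0.1747]
tcp_rot: [[-0.587, -0.81, -0.001], [-0.81, 0.587, -0.0], [0.001, 0.001, -1.0]]
force: [0.7, -0.1, -0.2]
opening: 0.999
grasp_force: 0.0
```

Run:
```python
from h import *
s=read_state();print(s['position'],s['force'],s['opening'],s['joint_positions'])
R=s['tcp_rot'];print(R,R.T@(np.array([.579,.105,.135])-s['position'])/.3)
```

```text
[0.57560473 0.10497264 0.17472993] [ 0.71665453 -0.14199791 -0.21382813] 0.9988708124732578 [-5.99165109e-01  2.99086992e+01  9.02001472e+01 -2.92514036e-03
  5.99503738e+01 -1.44681004e+02]
[[-5.86608033e-01 -8.09870327e-01 -1.03399245e-03]
 [-8.09870739e-01  5.86608375e-01 -3.33805003e-05]
 [ 6.33582509e-04  8.17818963e-04 -9.99999465e-01]] [-0.00679673 -0.00922058  0.13242133]
```

Emit:
{"api": "step_arm", "payload": {
  "steps": [
    [-0.007,-0.009,0.06,0,0,0,-1],
    [-0.007,-0.009,0.12,0,0,0,-1],
    [-0.007,-0.009,0.17,0,0,0,-1],
    [-0.007,-0.009,0.17,0,0,0,-1]
  ]
}}

```text
time_s: 7.7
position: [0.5769, 0.1051, 0.1214]
tcp_rot: [[-0.586, -0.81, -0.006], [-0.81, 0.586, 0.0], [0.004, 0.005, -1.0]]
force: [-0.1, 0.6, 0.6]
opening: 1.001
grasp_force: 0.0
```

Run:
```python
from h import *
s=read_state();p=s['position'];R=s['tcp_rot'];print(p,s['force'])
save("scene","pics/s8.png");save("top","pics/t8.png")
L=lambda f,r0,c0:np.clip(cv2.imread(f)[r0:r0+100,c0:c0+80].astype(float)*1.8,0,255).astype('uint8')
a=cv2.resize(L("pics/s8.png",130,205),(480,600),interpolation=2);b=cv2.resize(L("pics/t8.png",140,200),(320,400),interpolation=2)
cv2.imwrite("pics/s8c.png",np.hstack([a,np.vstack([b,0*b[:200]])]))
k=lambda P:np.round((proj("pics/s8.png",P)-[205,130])*6)
for d in(0,.034): print(d,[k(p+R@[0,y,.025]+[0,0,d]) for y in(-.0435,.0435,-.0585,.0585)])
print(k((.579,.105,.1418)))
```

```text
[0.57690577 0.10506833 0.12141576] [-0.14418733  0.60984738  0.59896506]
0 [array([354., 285.]), array([154., 341.]), array([387., 275.]), array([119., 351.])]
0.034 [array([353., 220.]), array([150., 277.]), array([388., 211.]), array([114., 287.])]
[255. 223.]
```

View pics/s8c.png

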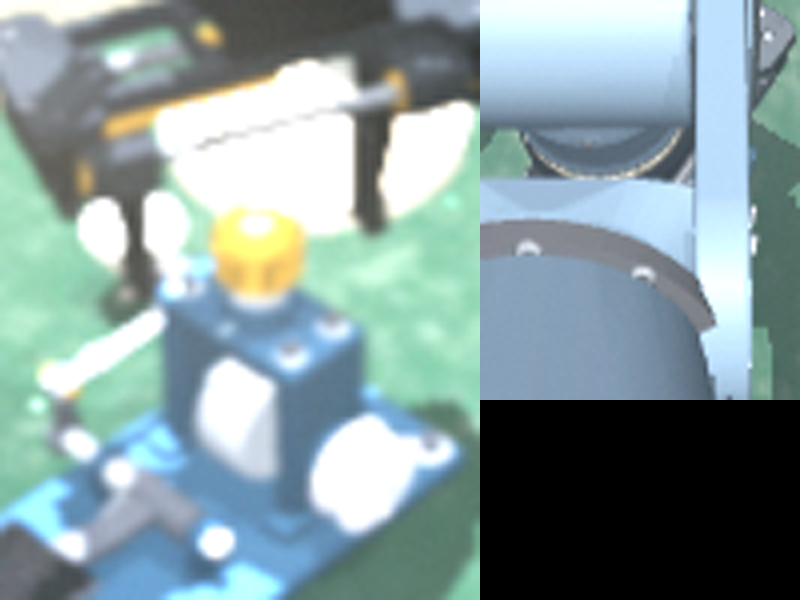

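In the picture the fingers straddle the cap evenly, with tips at (132,293) and (372,230) and the cap at (257,225). The tips again fit a height about 30 mm above the stated value. I'll lower to cap mid height, at a reported z of about 0.103, and close.

Emit:
{"api": "step_arm", "payload": {
  "steps": [
    [0,0,0.03,0,0,0,-1],
    [0,0,0.061,0,0,0,-1],
    [0,0,0.061,0,0,0,-1],
    [0,0,0.061,0,0,0,-1]
  ]
}}

```text
time_s: 8.13
position: [0.5789, 0.1051, 0.1056]
tcp_rot: [[-0.586, -0.811, -0.001], [-0.811, 0.586, -0.0], [0.001, 0.001, -1.0]]
force: [0.4, 0.1, 0.6]
opening: 1.002
grasp_force: 0.0
```

Emit:
{"api": "step_arm", "payload": {
  "steps": [
    [0,0,0,0,0,0,1],
    [0,0,0,0,0,0,1],
    [0,0,0,0,0,0,1],
    [0,0,0,0,0,0,1],
    [0,0,0,0,0,0,1],
    [0,0,0,0,0,0,1],
    [0,0,0,0,0,0,1],
    [0,0,0,0,0,0,1]
  ]
}}

```text
time_s: 8.8
position: [0.5793, 0.1051, 0.1061]
tcp_rot: [[-0.586, -0.811, 0.0], [-0.811, 0.586, 0.0], [-0.0, -0.0, -1.0]]
force: [-1.0, 0.3, 0.5]
opening: 0.479
grasp_force: 0.0
```

Run:
```python
from h import *
s=read_state();print(s['position'],s['force'],s['moment'],s['opening']*87,s['grasp_force'],s['joint_positions'])
```

```text
[0.57930206 0.10513107 0.1060795 ] [-0.95453768  0.26660358  0.48191202] [ 0.03294382  0.10274157 -0.01207996] 41.63489763205251 0.0 [-5.81419035e-01  3.55495672e+01  9.28115857e+01  9.59413045e-04
  5.16365161e+01 -1.44740935e+02]
```

Emit:
{"api": "step_arm", "payload": {
  "steps": [
    [0,0,0.01,0,0,0,0.1],
    [0,0,0.01,0,0,0,1],
    [0,0,0.01,0,0,0,1],
    [0,0,0.01,0,0,0,1],
    [0,0,0.01,0,0,0,1],
    [0,0,0.01,0,0,0,1]
  ]
}}

```text
time_s: 9.3
position: [0.5797, 0.1047, 0.1027]
tcp_rot: [[-0.586, -0.811, 0.0], [-0.811, 0.586, -0.001], [0.0, -0.001, -1.0]]
force: [1.8, -2.4, -6.1]
opening: 0.406
grasp_force: 30.0
```

Run:
```python
from h import *
s=read_state();print(s['position'],s['force'],s['moment'],s['opening']*87,s['grasp_force'],s['joint_positions'])
```

```text
[0.5796705  0.10470032 0.10268723] [ 1.84609506 -2.35497401 -6.06754177] [-0.28531768 -0.3567437  -0.03770916] 35.34096654986555 29.999486804008484 [-6.07355703e-01  3.58465773e+01  9.29077211e+01 -3.76826692e-02
  5.12187732e+01 -1.44740230e+02]
```

It grips at 35.3 mm with 30 N. I'll turn clockwise and follow the thread down.

Emit:
{"api": "step_arm", "payload": {
  "steps": [
    [0,0,0.0003,0,0,0.15,1],
    [0,0,0.0006,0,0,0.3,1],
    [0,0,0.0008,0,0,0.45,1],
    [0,0,0.001,0,0,0.6,1],
    [0,0,0.0012,0,0,0.75,1],
    [0,0,0.0013,0,0,0.9,1],
    [0,0,0.0013,0,0,1,1],
    [0,0,0.0013,0,0,1,1]
  ]
}}

```text
time_s: 9.97
position: [0.5794, 0.1051, 0.1023]
tcp_rot: [[-0.988, -0.157, 0.0], [-0.157, 0.988, 0.0], [-0.0, 0.0, -1.0]]
force: [2.4, -0.8, -5.2]
opening: 0.401
grasp_force: 30.0
```

Emit:
{"api": "step_arm", "payload": {
  "steps": [
    [0,0,0.0003,0,0,0.15,1],
    [0,0,0.0006,0,0,0.3,1],
    [0,0,0.0008,0,0,0.45,1],
    [0,0,0.001,0,0,0.6,1],
    [0,0,0.0012,0,0,0.75,1],
    [0,0,0.0013,0,0,0.9,1],
    [0,0,0.0013,0,0,1,1],
    [0,0,0.0013,0,0,1,1]
  ]
}}

```text
time_s: 10.63
position: [0.5795, 0.1056, 0.1019]
tcp_rot: [[-0.811, 0.585, 0.0], [0.585, 0.811, 0.001], [0.0, 0.001, -1.0]]
force: [2.2, -0.0, -7.1]
opening: 0.402
grasp_force: 30.0
```

Run:
```python
from h import *
s=read_state();print(s['position'],s['force'],s['moment'],s['opening']*87,s['grasp_force'],s['joint_positions'])
```

```text
[0.57952323 0.10558868 0.10194858] [ 2.22109735 -0.01114307 -7.11090738] [ 0.06270118 -0.45624535  0.08328929] 34.93379012943387 30.002397391945124 [-5.63392195e-01  3.59058567e+01  9.29421223e+01  6.60924270e-02
  5.11282739e+01 -5.47670894e+01]
```

Emit:
{"api": "step_arm", "payload": {
  "steps": [
    [0,0,0.0003,0,0,0.15,1],
    [0,0,0.0006,0,0,0.3,1],
    [0,0,0.0008,0,0,0.45,1],
    [0,0,0.001,0,0,0.6,1],
    [0,0,0.0012,0,0,0.75,1],
    [0,0,0.0013,0,0,0.9,1],
    [0,0,0.0013,0,0,1,1],
    [0,0,0.0013,0,0,1,1]
  ]
}}

```text
time_s: 11.3
position: [0.5799, 0.1058, 0.1016]
tcp_rot: [[-0.161, 0.987, 0.001], [0.987, 0.161, 0.001], [0.001, 0.001, -1.0]]
force: [3.1, 1.7, -8.0]
opening: 0.4
grasp_force: 30.0
```

Emit:
{"api": "step_arm", "payload": {
  "steps": [
    [0,0,0.0003,0,0,0.15,1],
    [0,0,0.0006,0,0,0.3,1],
    [0,0,0.0008,0,0,0.45,1],
    [0,0,0.001,0,0,0.6,1],
    [0,0,0.0012,0,0,0.75,1],
    [0,0,0.0013,0,0,0.9,1],
    [0,0,0.0013,0,0,1,1],
    [0,0,0.0013,0,0,1,1]
  ]
}}

```text
time_s: 11.97
position: [0.5804, 0.1057, 0.1013]
tcp_rot: [[0.584, 0.812, 0.002], [0.812, -0.584, 0.001], [0.002, 0.001, -1.0]]
force: [5.2, 1.8, -8.3]
opening: 0.404
grasp_force: 30.0
```

```bash
cat > st.py <<'E'
from h import *
s=read_state();R=s['tcp_rot'];print(s['time_s'],s['position'],'F',s['force'],'M',s['moment'],s['opening']*87,s['grasp_force'],'q6',s['joint_positions'][5],'yaw',np.degrees(np.arctan2(R[1,1],R[0,1])),'tau6',s['tau'][5])
E
python3 st.py
```

```text
11.9667 [0.58042897 0.10568376 0.10128422] F [ 5.21976824  1.79576905 -8.33563232] M [ 0.19147253 -0.72315909  0.08763111] 35.15021664094143 30.003773979842663 q6 35.129042709750046 yaw -35.73789919601312 tau6 0.364212803542614
```

Emit:
{"api": "step_arm", "payload": {
  "steps": [
    [0,0,0.0002,0,0,0.15,1],
    [0,0,0.0004,0,0,0.3,1],
    [0,0,0.0005,0,0,0.4,1],
    [0,0,0.0005,0,0,0.4,1]
  ]
}}

```text
time_s: 12.3
position: [0.5805, 0.1055, 0.1011]
tcp_rot: [[0.806, 0.592, 0.003], [0.592, -0.806, 0.001], [0.003, 0.001, -1.0]]
force: [4.7, 0.8, -8.4]
opening: 0.404
grasp_force: 30.0
```

```bash
python3 st.py
```

```text
12.3 [0.58052376 0.10551746 0.10109505] F [ 4.67183934  0.82360066 -8.44216452] M [ 0.10497509 -0.70008261 -0.03280349] 35.18454075370896 30.003123879432678 q6 53.12546891160401 yaw -53.73267755811646 tau6 0.3186759911477566
```

Emit:
{"api": "step_arm", "payload": {
  "steps": [
    [0,0,0.0001,0,0,0.1,1],
    [0,0,0.0002,0,0,0.2,1],
    [0,0,0.0002,0,0,0.2,1]
  ]
}}

```text
time_s: 12.55
position: [0.5806, 0.1054, 0.101]
tcp_rot: [[0.889, 0.458, 0.003], [0.458, -0.889, 0.001], [0.003, 0.001, -1.0]]
force: [5.6, 1.3, -8.2]
opening: 0.4
grasp_force: 30.0
```

```bash
python3 st.py
```

```text
12.55 [0.58059367 0.10541593 0.10102174] F [ 5.62540075  1.25918438 -8.19973013] M [ 0.06019946 -0.75161338  0.17735186] 34.821700616658426 30.002773348242044 q6 62.12845004839105 yaw -62.73336207043344 tau6 0.37997505627572536
```

Emit:
{"api": "step_arm", "payload": {
  "steps": [
    [0,0,0.0001,0,0,0.1,1],
    [0,0,0.0001,0,0,0.1,1],
    [0,0,0.0001,0,0,0.1,1]
  ]
}}

```text
time_s: 12.8
position: [0.5804, 0.1053, 0.1011]
tcp_rot: [[0.92, 0.392, 0.002], [0.392, -0.92, -0.0], [0.002, 0.001, -1.0]]
force: [5.3, 0.6, -9.2]
opening: 0.398
grasp_force: 30.0
```

```bash
python3 st.py
```

```text
12.8 [0.5803754  0.1052929  0.10105345] F [ 5.31771076  0.6090387  -9.18720011] M [ 0.0491011  -0.72155613  0.3438251 ] 34.665468667847215 30.002485094591975 q6 66.37907744745436 yaw -66.93504911204923 tau6 0.40507237426936626
```

Emit:
{"api": "step_arm", "payload": {
  "steps": [
    [0,0,0,0,0,0.1,1],
    [0,0,0,0,0,0.1,1],
    [0,0,0,0,0,0.1,1]
  ]
}}

```text
time_s: 13.05
position: [0.579, 0.1049, 0.1011]
tcp_rot: [[0.948, 0.317, -0.001], [0.317, -0.948, -0.001], [-0.001, 0.001, -1.0]]
force: [2.2, -2.0, -7.1]
opening: 0.403
grasp_force: 30.0
```

```bash
python3 st.py
```

```text
13.05 [0.57903827 0.10485456 0.1010733 ] F [ 2.15461522 -2.02995824 -7.09876797] M [-0.33747861 -0.38816003  0.44392748] 35.03880246938443 29.996782802045345 q6 70.94922383627298 yaw -71.49481391796976 tau6 0.4630973283201456
```

Emit:
{"api": "step_arm", "payload": {
  "steps": [
    [0,0,0,0,0,0.1,1],
    [0,0,0,0,0,0.1,1],
    [0,0,0,0,0,0.1,1]
  ]
}}

```text
time_s: 13.3
position: [0.5785, 0.1048, 0.1012]
tcp_rot: [[0.971, 0.239, -0.002], [0.239, -0.971, -0.0], [-0.002, -0.0, -1.0]]
force: [1.9, -1.4, -4.3]
opening: 0.401
grasp_force: 30.0
```

```bash
python3 st.py
```

```text
13.3 [0.57848996 0.10483758 0.10117006] F [ 1.94825884 -1.41172759 -4.29582303] M [-0.42250727 -0.00634677  0.12384337] 34.91633751912123 30.000216448679566 q6 75.56401373590974 yaw -76.15568121600217 tau6 0.14343332033604383
```

Emit:
{"api": "step_arm", "payload": {
  "steps": [
    [0,0,0,0,0,0.1,1],
    [0,0,0,0,0,0.2,1],
    [0,0,0,0,0,0.2,1]
  ]
}}

```text
time_s: 13.55
position: [0.5784, 0.105, 0.1014]
tcp_rot: [[0.997, 0.083, -0.002], [0.083, -0.997, -0.0], [-0.002, -0.0, -1.0]]
force: [-0.4, -1.0, -2.0]
opening: 0.405
grasp_force: 30.0
```

```bash
python3 st.py
```

```text
13.55 [0.57835448 0.10502822 0.10142418] F [-0.35542055 -1.0422577  -2.04741814] M [-0.3812176   0.22141223  0.15914278] 35.218580205273504 30.001332610845566 q6 84.66658701914308 yaw -85.25076276238758 tau6 0.6000581569969654
```

Emit:
{"api": "step_arm", "payload": {
  "steps": [
    [0,0,0,0,0,0.1,1],
    [0,0,0,0,0,0.2,1],
    [0,0,0,0,0,0.2,1]
  ]
}}

```text
time_s: 13.8
position: [0.5784, 0.1053, 0.1016]
tcp_rot: [[0.997, -0.073, -0.002], [-0.073, -0.997, 0.0], [-0.002, -0.0, -1.0]]
force: [-1.4, -1.9, -0.8]
opening: 0.406
grasp_force: 30.0
```

```bash
python3 st.py
```

```text
13.8 [0.57842939 0.10528497 0.10158853] F [-1.41475249 -1.86232805 -0.82860523] M [-0.22701837  0.32181034  0.2355018 ] 35.30396831229861 30.0012347381562 q6 93.6165808940618 yaw -94.20246942546261 tau6 0.6356010586023331
```

Emit:
{"api": "step_arm", "payload": {
  "steps": [
    [0,0,0,0,0,0.15,1],
    [0,0,0,0,0,0.3,1],
    [0,0,0,0,0,0.4,1],
    [0,0,0,0,0,0.4,1],
    [0,0,0,0,0,0.4,1]
  ]
}}

```text
time_s: 14.22
position: [0.579, 0.1056, 0.1018]
tcp_rot: [[0.927, -0.375, -0.0], [-0.375, -0.927, 0.001], [-0.001, -0.0, -1.0]]
force: [-1.5, 0.9, 1.5]
opening: 0.403
grasp_force: 30.0
```

```bash
python3 st.py
```

```text
14.2167 [0.57897296 0.10558292 0.10182751] F [-1.53186789  0.85573634  1.50711514] M [0.1344876  0.39841097 0.42561922] 35.0912564510724 29.99964527785778 q6 111.46132365362578 yaw -112.04882995179926 tau6 0.4766521230340004
```

The total turn is now 257°, more than the 241° the cap could have needed, and it is slipping on the stop, so it has bottomed out. I'll back it off 91°.

Emit:
{"api": "step_arm", "payload": {
  "steps": [
    [0,0,-0.0003,0,0,-0.15,1],
    [0,0,-0.0006,0,0,-0.3,1],
    [0,0,-0.0008,0,0,-0.45,1],
    [0,0,-0.001,0,0,-0.6,1],
    [0,0,-0.0012,0,0,-0.75,1],
    [0,0,-0.0013,0,0,-0.9,1],
    [0,0,-0.0013,0,0,-1,1],
    [0,0,-0.0013,0,0,-1,1]
  ]
}}

```text
time_s: 14.88
position: [0.579, 0.1048, 0.1022]
tcp_rot: [[0.921, 0.389, -0.001], [0.389, -0.921, -0.0], [-0.001, 0.0, -1.0]]
force: [-2.6, -1.4, 3.1]
opening: 0.402
grasp_force: 30.0
```

```bash
python3 st.py
```

```text
14.8833 [0.57900465 0.10475225 0.1021724 ] F [-2.58508436 -1.36845378  3.10494925] M [-0.38656986  0.48070653 -0.05242544] 35.010865371807675 29.998557195067406 q6 66.51976657290595 yaw -67.1192342839663 tau6 -0.40487704798579216
```

Emit:
{"api": "step_arm", "payload": {
  "steps": [
    [0,0,-0.0003,0,0,-0.15,1],
    [0,0,-0.0006,0,0,-0.3,1],
    [0,0,-0.0008,0,0,-0.45,1],
    [0,0,-0.001,0,0,-0.6,1],
    [0,0,-0.0012,0,0,-0.75,1],
    [0,0,-0.0013,0,0,-0.9,1],
    [0,0,-0.0013,0,0,-1,1],
    [0,0,-0.0013,0,0,-1,1]
  ]
}}

```text
time_s: 15.55
position: [0.5797, 0.1042, 0.1026]
tcp_rot: [[0.379, 0.925, 0.001], [0.925, -0.379, -0.001], [-0.001, 0.001, -1.0]]
force: [-1.3, -4.4, 2.8]
opening: 0.409
grasp_force: 30.0
```

Emit:
{"api": "step_arm", "payload": {
  "steps": [
    [0,0,0,0,0,-0.02,1],
    [0,0,0,0,0,-0.02,1],
    [0,0,0,0,0,-0.02,1],
    [0,0,0,0,0,-0.02,1]
  ]
}}

```text
time_s: 15.88
position: [0.5797, 0.1042, 0.1026]
tcp_rot: [[0.367, 0.93, 0.001], [0.93, -0.367, -0.001], [-0.001, 0.001, -1.0]]
force: [-0.4, -5.1, 3.6]
opening: 0.405
grasp_force: 30.0
```

```bash
python3 st.py
python3 - <<'E'
from h import *
save("scene","pics/s9.png");g=cv2.cvtColor(cv2.imread("pics/s9.png"),6);print(g[205:240:2,207].tolist())
E
```

```text
15.8833 [0.57968239 0.10417907 0.10255746] F [-0.38850995 -5.06581157  3.62436569] M [-1.01541208  0.25265717  0.01045473] 35.25376267341664 29.99985826201737 q6 20.93996860592211 yaw -21.50314758009596 tau6 0.052187517285346985
[105, 105, 98, 94, 104, 128, 76, 56, 57, 61, 62, 63, 60, 60, 47, 76, 118, 93]
```

```bash
python3 -c "
from rig import *
print(hand_in())"
```

```text
the job is handed in; nothing more can be done
None
```

I pressed the pedal to its stop and it sprang back up; I then screwed the cap down until it slipped on its stop, backed it off about 91°, and handed in with the gripper holding it at 30 N (no verdict was returned, and the cap's angle comes from the gripper's turn, as the index line was hidden).

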